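# Clamp a stuck honey jar in the preparation-board vise and keep it gripped

## Task

The lid of the honey jar is stuck: hold the jar in the board's vise so that the cook can twist it off. Tip the T-bar lever on the sliding stop back, away from you, to free the stop, slide it towards the jar until its red pointer stands at the orange mark, and tip the lever fully forward again to lock it there; then pump the orange trigger against its grip until the sprung pad holds the jar firmly against the stop, but do not crush the glass, and stop pumping once it is snug. Finish while still squeezing the trigger: do not let go.

Things in the scene. Friction and masses are not known exactly. Their poses are not given: they have to be found in the camera images.
- vise: wooden vise board fixed to the worktop, top at z 15 mm, ratchet head at its right end, sliding stop at its left. Origin on the worktop; frame: x across the board, away from the robot at yaw 0; y along the ram, from trigger end to stop end; z up. The board spans x -45 to 85, y -205 to 195 mm; the ram's axis is at x 35 mm, z 42 mm.
- lock (a joint): the T-bar lever's angle: 0 = locked, bar leaning 0.5 rad to the vise's -x (towards the robot); 1.0 = free, bar leaning 0.5 rad to +x (away). It stays where it is left. Above about 0.8 a cam has lifted the sprung index plunger out of the toothed rail; about 4 N at the bar. Starts locked.
- lock_bar (a point): centre of the black T bar on the end of the lever (round, 18 mm thick, 32 mm long, along the vise's y), 90 mm above the worktop at both ends of its swing, 96 mm upright; held from above, it can be swung and the stop slid by it
- lock_hinge (a point): the lever's axle (along the vise's y), on the stop, 46 mm above the worktop; the bar's centre goes round it at 50 mm
- stop (a joint): position of the sliding stop along the vise's y: 0 = pointer at the orange mark; positive = further out, away from the jar (range -10 to 46 mm). Free, it slides with about 2 N; locked, the plunger holds it in the nearest gap of the teeth (6 mm apart, one of them at 0), so it may settle by up to 3 mm.
- pointer (a point): tip of the stop's red pointer, on the side nearest the robot
- mark (a point): the orange mark line on the board, beside the rail, where the pointer's tip must stand
- stop_jaw: the stop's vee jaw, two red-faced plates at 25 degrees, 25 to 75 mm above the worktop, open towards the jar; moves with the stop. Its body frame is the vise's own, shifted by the value of joint stop, so its position is not that of the vee: see jaw_vee
- jaw_vee (a point): bottom of the vee, where its two faces meet, 42 mm above the worktop
- honey: glass honey jar with a green lid, about 68 mm across and 84 mm tall, about 0.3 kg, standing on the board between pad and stop; origin at the centre of its underside
- trigger_bar: the orange trigger, a bar 10 mm thick and 24 mm tall (30 to 54 mm above the worktop), reaching about 82 mm from its pivot towards the robot; its body's origin lies on the worktop under the pivot, its -x axis runs along the bar
- trigger_grip (a point): point on the trigger's centre line, 50 mm from its pivot, 42 mm above the worktop: the place to squeeze
- trigger (a joint): trigger angle: 0 = let go, 0.34 = fully squeezed (towards the grip, the vise's -y; 17 mm at trigger_grip). A spring of about 2 N returns it. A full squeeze moves the ram about 10 mm (5 mm teeth); the ratchet keeps what is gained. Once the pad presses, the trigger stiffens: pad force is about 1.4 x the force at trigger_grip, less 6 N.
- handle_grip (a point): middle of the fixed grey-black grip (15 mm thick along the vise's y, 24 mm tall, along the vise's x), z 42 mm, on the trigger's -y side. Over the outer faces of grip and trigger: 53 mm let go, 36 mm squeezed. For fingers that close evenly, centre them 10.5 mm to the vise's +y of this point and open to 80 mm; a 20 N squeeze cannot crush.
- ram (a joint): how far the ram has come out towards the jar (m), 0 to 0.068
- spring (a joint): how far the pad's spring is pressed in (m): 0 = no load, 2 N per mm; bottoms at 0.016, after which force rises steeply
- pad: the sprung pressure pad on the ram's nose, 46 x 10 x 38 mm, red face towards the jar. Its body frame is the vise's own, shifted by the ram's and the spring's travel: see pad_face
- pad_face (a point): centre of the pad's red face, 42 mm above the worktop
- mug: grey mug, 82 mm wide and 97 mm tall, handle to one side; a bystander
Things that resemble listed ones, but are neither listed nor needed, are in the scene too. There is more than one size of the honey; the one meant has the size given above.

How it is judged:
By the outcome, as a careful person would: the job done as asked, in the order asked, and still so for the second after the job is handed in, while the arm keeps its last pose, push and grip.
It also fails if it takes over 58 s, if anything falls off the work surface, if the arm or the gripper's body presses on something with over 40 N, if the wrist force passes 120 N, or if a joint passes its speed limit or range.

## Robot

A 6-joint arm with a two-finger parallel gripper is mounted at the origin on a cart in front of the work surface, level with it; the furniture and walls round the work are solid. World frame = base frame: x ahead of the robot, y to its left, z up, the work surface at z = 0. Lengths are in m, angles in rad, forces in N, time in s.
With the tool pointing down it reaches from about 0.35 to 0.975 m from the base axis. Payload 4.9 kg.
Tool frame: the origin (TCP) lies on the centre line of the jaws, within the pads' length; the fingertips stand 8 mm ahead of it and the grasp point (between the pads) lies 11 mm behind it; z points along the fingers, y is the line along which they close (so a half turn about z gives the same grasp; the last joint's range is limited). The gripper opens to 85 mm and grips with 20 to 120 N. Pads are 22 mm wide; open, the fingers measure 114 mm over their backs; the gripper's body (76 mm by 85 mm) begins 54 mm behind the grasp point. The pads swing forward as they close: fully open they stand 13 mm farther back than shut.
Start: joints at [-1.376, 0.053, 1.613, -0, 1.476, -0.119], TCP at [0.193, -0.594, 0.239] pointing down, gripper open.
Joint ranges: [-3.01, 3.01], [-1.01, 2.22], [0.06, 2.58], [-1.02, 4.17], [0.09, 2.62], [-3.14, 3.14]. Speed limits (rad/s): [2.57, 2.57, 3.14, 3.14, 3.14, 3.14].

## Interface

Orientations are given as a rotation vector (axis times angle).
In Python, from station import ctrl gives the robot as it stands.
- The arm moves only by the shell command python3 -m jog FILE [FORCE], which reads ROWS from the file FILE. ROWS is a JSON list of rows, 1 to 20 of them, each of 7 numbers: the finger opening in m, then dx, dy, dz in m, then a rotation vector rx, ry, rz in rad; each row is the pose to reach, as a shift and turn from the pose commanded when the command began, along the tool's axes at that moment; what a row does not reach only later rows make up. A row lasts 1/12 s, in which the tool goes at most 0.0417 m and 0.125 rad, less where a joint would pass 70% of its speed; a pose out of reach is approached as far as the arm can. The fingers move at their own pace and stop on an object; FORCE is the grip in N (left out, the last holds). Time passes only in rows, so rows that do not move let the fingers close. It prints the time, the measured TCP pose, the force, the opening and the grip force at its end. Input that does not fit is refused with a message, and nothing moves.
- ctrl.get_obs(): the state, without advancing time (a new reading comes with each control period).
- ctrl.get_image(name): name is "side" or "top" or "wrist"; returns the picture (480x640x3 uint8, red, green, blue); there is no depth.
- ctrl.camera_params(name): a dict with "fx", "fy", "cx", "cy" (pixels), "T" (4x4, takes a point from camera to world coordinates); the wrist camera has in their place "tool_from_camera" (4x4, takes a point from camera to tool coordinates, whose origin is the TCP and whose axes are the flange's). Camera axes: x right, y down, z forward; pixel columns grow to the right and rows downward; lengths in m; the calibration is good to about 2 mm. A picture is of the moment at which its call begins: read the wrist's pose just before it. camera_params takes no time and is no camera call.
- ctrl.finish_job(): hands the job in; it is judged then, once.
Trained networks look in the newest picture that a camera, given by its name, has taken for a name from the list of things; names that differ only in an ending like _2 or _b are one class to them, and where a whole thing is asked for, a point or a joint stands for the part that bears it (a point fixed in the world has none). Each returns a list of dicts, best first, with "p" (0 to 1); they miss things now and then, are a little off and sometimes report something else, mostly with a low value. They report only what shows in the picture. A call takes as long as a camera call. They do not tell look-alikes from the thing itself.
- ctrl.find_in(camera, thing): "extent" ([left, top, right, bottom] in pixels, round what is visible of it).
- ctrl.cut_out(camera, thing): "mask" (480x640 bool, what is visible of it) and "extent" ([left, top, right, bottom] in pixels, round what is visible of it).
- ctrl.tip_of(camera, thing): "xy" ([column, row] in pixels: a listed point, or the origin of a listed thing).
The state is a dict: "t": time; "q": joint angles; "dq": joint speeds; "effort": joint torques, N m; "tool_pos": TCP position; "tool_rot": TCP orientation; "contact_force": force on the tool from outside, world axes, zero at the start; "wrist_torque": the same for the moment, N m; "opening": finger opening in m; "grip_force": force on a finger pad.
Only numpy, scipy, OpenCV 4.12 (cv2) and the standard library are available. Lean on these libraries where they do the work, as an engineer would, in place of code of your own. Each camera call takes 0.05 s, during which the arm holds its last target. There are 200 camera calls.

## Working session

There is one attempt and no reset: what is moved stays moved. The work goes in short steps, Python scripts to look and compute and a shell command to move; the robot and the scene stay as the last step left them, time stands still between calls to the robot, and variables do not carry over. Pictures are saved under pics/ and viewed, at most 11 in all, crops included, and the job is handed in when it is done.

```bash
mkdir -p pics; ls; cat > h.py <<'E'
import numpy as np, cv2
from station import ctrl
from scipy.spatial.transform import Rotation as R
def snap(c,n=None):
    o=ctrl.get_obs(); im=ctrl.get_image(c)
    if n: cv2.imwrite(f'pics/{n}.png',im[:,:,::-1])
    return o,im
def cam(c,o=None):
    p=ctrl.camera_params(c)
    if 'T' in p: T=np.array(p['T'])
    else:
        W=np.eye(4);W[:3,:3]=R.from_rotvec(o['tool_rot']).as_matrix();W[:3,3]=o['tool_pos']
        T=W@np.array(p['tool_from_camera'])
    return p,T
def atz(c,xy,z,o=None):
    p,T=cam(c,o)
    d=T[:3,:3]@np.array([(xy[0]-p['cx'])/p['fx'],(xy[1]-p['cy'])/p['fy'],1])
    return T[:3,3]+d*(z-T[2,3])/d[2]
def proj(c,X,o=None):
    p,T=cam(c,o); v=T[:3,:3].T@(np.array(X)-T[:3,3])
    return np.array([p['fx']*v[0]/v[2]+p['cx'],p['fy']*v[1]/v[2]+p['cy']])
def tri(obs): # [(cam,xy,o)]
    A=[];b=[]
    for c,xy,o in obs:
        p,T=cam(c,o); d=T[:3,:3]@np.array([(xy[0]-p['cx'])/p['fx'],(xy[1]-p['cy'])/p['fy'],1]); d/=np.linalg.norm(d)
        M=np.eye(3)-np.outer(d,d); A.append(M); b.append(M@T[:3,3])
    return np.linalg.lstsq(np.vstack(A),np.hstack(b),rcond=None)[0]
E
python3 - <<'E'
from h import *
np.set_printoptions(precision=4,suppress=True)
Z=dict(lock_bar=.09,lock_hinge=.046,pointer=.02,mark=.015,jaw_vee=.042,honey=.015,trigger_bar=0,trigger_grip=.042,handle_grip=.042,pad_face=.042,vise=0,mug=0)
o,_=snap('top','top0');snap('side','side0')
for c in('top','side'):
    print(c,cam(c)[1][:3,3])
    for t,z in Z.items():
        for r in ctrl.tip_of(c,t)[:3]:
            if r['p']>.2: print(t,round(r['p'],2),np.round(r['xy'],1),atz(c,r['xy'],z))
print(o)
E
```

```text
pics
top [ 0.4276 -0.0266  1.2746]
lock_bar 0.64 [211.3 222.8] [0.547 0.246 0.09 ]
lock_hinge 0.93 [211.5 214.8] [0.574  0.2565 0.046 ]
pointer 0.9 [219.  232.9] [0.5257 0.2391 0.02  ]
mark 0.92 [232.6 232.1] [0.5294 0.2016 0.015 ]
jaw_vee 0.77 [229.2 215.7] [0.5732 0.2079 0.042 ]
honey 0.7 [262.9 218.7] [0.5702 0.1164 0.015 ]
honey 0.67 [157.8 249.5] [0.4745 0.4114 0.015 ]
honey 0.6 [364.2 260.9] [ 0.456  -0.1772  0.015 ]
trigger_bar 0.7 [325.  254.4] [ 0.4725 -0.0648  0.    ]
trigger_bar 0.69 [313.9 234.9] [ 0.5283 -0.0313  0.    ]
trigger_grip 0.72 [307.8 253.2] [ 0.4732 -0.0153  0.042 ]
handle_grip 0.94 [322.7 257.8] [ 0.4613 -0.0573  0.042 ]
pad_face 0.39 [286.4 216.6] [0.5748 0.0476 0.042 ]
vise 0.84 [264.5 228.4] [0.5437 0.1125 0.    ]
mug 0.86 [467.2 226.6] [ 0.5639 -0.4802  0.    ]
side [0.2282 1.0744 0.5436]
lock_bar 0.66 [261.7 293.6] [0.5522 0.2523 0.09  ]
lock_hinge 0.7 [256.4 307.7] [0.5725 0.235  0.046 ]
pointer 0.71 [275.7 321.2] [0.5311 0.2358 0.02  ]
mark 0.73 [279.4 316.1] [0.5331 0.2058 0.015 ]
honey 0.96 [350.3 257.2] [ 0.4441 -0.1424  0.015 ]
honey 0.94 [276.  2
[... 321 characters left out ...]
281.7 272.1] [0.5781 0.0475 0.042 ]
vise 0.64 [261.3 298.7] [0.6085 0.1139 0.    ]
vise 0.56 [285.9 303.6] [0.545  0.1234 0.    ]
mug 0.75 [335.6 221.6] [ 0.5542 -0.4667  0.    ]
mug 0.72 [260.7 300.3] [0.6071 0.1217 0.    ]
{'t': 0.0, 'q': array([-1.376 ,  0.0534,  1.6143,  0.    ,  1.476 , -0.119 ]), 'dq': array([ 0.0001,  0.0004, -0.0001,  0.0012,  0.0011, -0.0001]), 'effort': array([ -0.0001, -39.3673, -37.0179,  -0.0001,   0.0071,   0.    ]), 'tool_pos': array([ 0.1928, -0.5939,  0.238 ]), 'tool_rot': array([-3.1009, -0.4905,  0.0001]), 'contact_force': array([0.1307, 0.8876, 0.4594]), 'wrist_torque': array([-0.0025, -0.0495, -0.022 ]), 'grip_force': 0.0, 'opening': 0.08579552757985345}
```

View pics/top0.png

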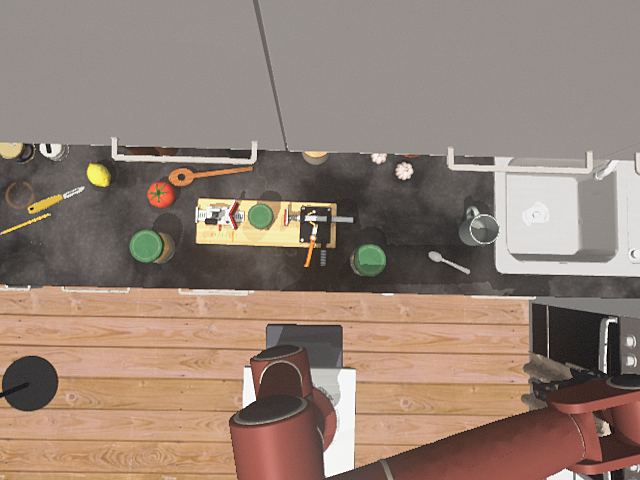

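View pics/side0.png

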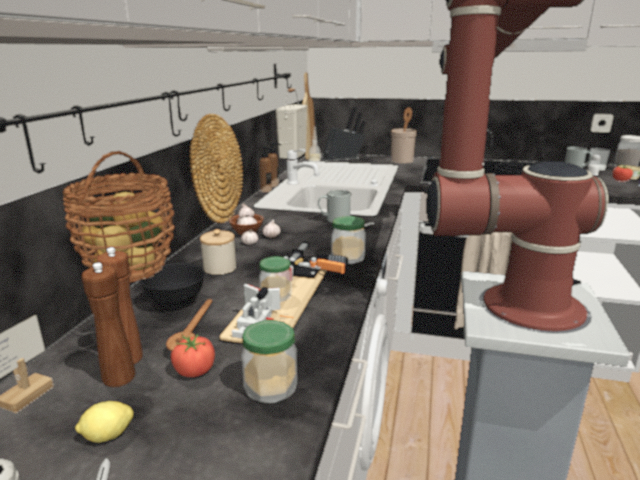

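The top view shows the board at columns 196–336 and rows 199–248, with the stop and lever near (215,220) and the small jar at (262,216). The orange trigger is near (310,250) and the grip near (323,256). The two larger jars at (146,246) and (368,260) are decoys. The networks agree with the picture, so I'm moving to look with the wrist camera.

```bash
R1="" ; echo '[[0.08,0.351,-0.248,-0.06,0,0,0.157],[0.08,0.351,-0.248,-0.06,0,0,0.157],[0.08,0.351,-0.248,-0.06,0,0,0.157],[0.08,0.351,-0.248,-0.06,0,0,0.157],[0.08,0.351,-0.248,-0.06,0,0,0.157],[0.08,0.351,-0.248,-0.06,0,0,0.157],[0.08,0.351,-0.248,-0.06,0,0,0.157],[0.08,0.351,-0.248,-0.06,0,0,0.157],[0.08,0.351,-0.248,-0.06,0,0,0.157],[0.08,0.528,-0.632,-0.04,0,0,0.314],[0.08,0.528,-0.632,-0.04,0,0,0.314],[0.08,0.528,-0.632,-0.04,0,0,0.314],[0.08,0.528,-0.632,-0.04,0,0,0.314],[0.08,0.528,-0.632,-0.04,0,0,0.314],[0.08,0.528,-0.632,-0.04,0,0,0.314],[0.08,0.528,-0.632,-0.04,0,0,0.314],[0.08,0.528,-0.632,-0.04,0,0,0.314],[0.08,0.528,-0.632,-0.04,0,0,0.314],[0.08,0.528,-0.632,-0.04,0,0,0.314],[0.08,0.528,-0.632,-0.04,0,0,0.314]]' > mv.in && python3 -m jog mv.in
cat > look.py <<'E'
from h import *
import sys
np.set_printoptions(precision=4,suppress=True)
Z=dict(lock_bar=.09,lock_hinge=.046,pointer=.02,mark=.015,jaw_vee=.042,honey=.015,trigger_bar=0,trigger_grip=.042,handle_grip=.042,pad_face=.042,vise=0)
o,_=snap('wrist',sys.argv[1])
for t in sys.argv[2:] or Z:
    for r in ctrl.tip_of('wrist',t)[:2]:
        if r['p']>.3: print(t,round(r['p'],2),np.round(r['xy'],1),atz('wrist',r['xy'],Z[t],o))
E
python3 look.py w1
```

```text
t: 2.97
tool_pos: [0.4966, 0.1534, 0.2801]
tool_rot: [-3.142, -0.0, -0.002]
contact_force: [-0.0, -0.2, 0.4]
opening: 0.08
grip_force: 0.0
lock_bar 0.74 [200.4 155.5] [0.5515 0.2482 0.09  ]
lock_hinge 0.88 [211.8 128.3] [0.5742 0.2488 0.046 ]
pointer 0.93 [233.6 173.7] [0.5316 0.2367 0.02  ]
mark 0.68 [265.3 169.5] [0.5354 0.2054 0.015 ]
jaw_vee 0.77 [267.2 128.4] [0.5742 0.1989 0.042 ]
jaw_vee 0.52 [424.4 129.3] [0.5734 0.0545 0.042 ]
honey 0.82 [624.5 241.6] [ 0.4601 -0.1729  0.015 ]
honey 0.79 [ 76.3 219.7] [0.4838 0.4051 0.015 ]
trigger_bar 0.61 [488.  185.9] [ 0.5173 -0.0282  0.    ]
trigger_grip 0.7 [491.8 237.7] [ 0.4709 -0.0193  0.042 ]
handle_grip 0.87 [530.4 242.1] [ 0.4665 -0.058   0.042 ]
pad_face 0.8 [425.  126.2] [0.5761 0.0542 0.042 ]
vise 0.65 [354.1 165.3] [0.5387 0.1143 0.    ]
```

View pics/w1.png

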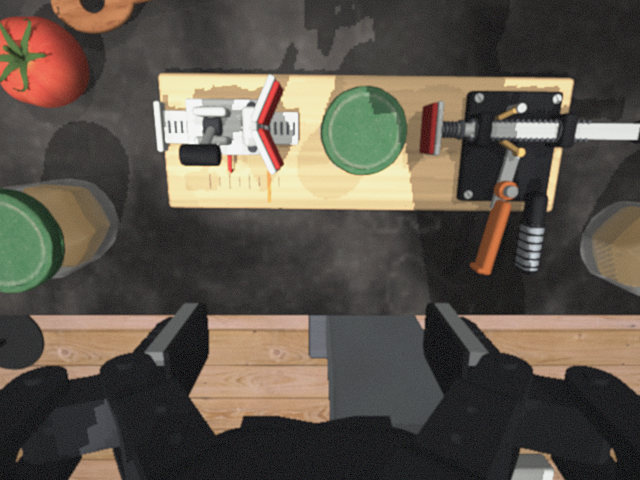

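The wrist view shows the black T bar at (200,155), the pointer at (232,165) and the orange mark at (268,187). The pad is at (430,128), the trigger at (490,238) and the grip at (531,240). The vise yaw is about 0. I'm moving above the bar.

```bash
echo '[[0.06,0.0545,-0.093,0.1,0,0,0],[0.06,0.0545,-0.093,0.1,0,0,0],[0.06,0.0545,-0.093,0.1,0,0,0],[0.06,0.0545,-0.093,0.1,0,0,0],[0.06,0.0545,-0.093,0.1,0,0,0],[0.06,0.0545,-0.093,0.1,0,0,0]]' > mv.in && python3 -m jog mv.in 30
python3 look.py w2 lock_bar lock_hinge pointer mark jaw_vee
```

```text
t: 4.07
tool_pos: [0.5506, 0.2438, 0.1784]
tool_rot: [3.14, 0.0, -0.005]
contact_force: [0.2, 0.3, 0.3]
opening: 0.06
grip_force: 0.0
lock_bar 0.98 [306.4 253.1] [0.5514 0.25   0.09  ]
lock_hinge 0.62 [308.4 201.5] [0.5758 0.2495 0.046 ]
pointer 0.88 [324.3 250.1] [0.5336 0.2378 0.02  ]
mark 0.96 [368.2 248.8] [0.5333 0.2027 0.015 ]
jaw_vee 0.59 [378.7 197.7] [0.5778 0.2005 0.042 ]
```

View pics/w2.png

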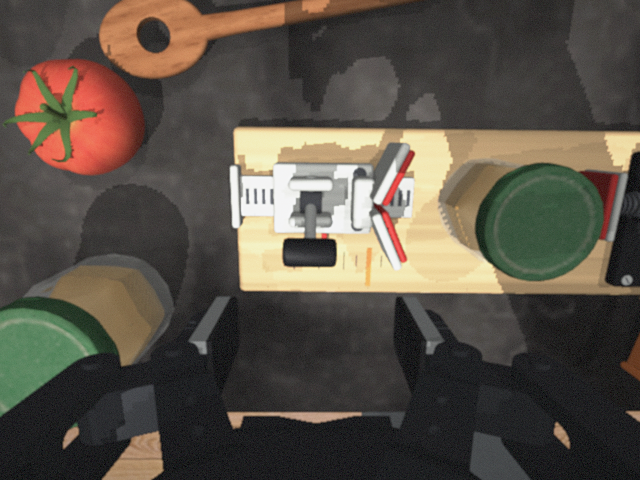

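The bar is at (309,252), centred near y 0.249, with clear room for the fingers on both sides. I'm descending and gripping it by its ends.

```bash
echo '[[0.06,0,-0.003,0.04,0,0,0],[0.06,0,-0.003,0.08,0,0,0],[0.06,0,-0.003,0.1,0,0,0],[0.06,0,-0.003,0.1,0,0,0],[0.025,0,-0.003,0.1,0,0,0],[0.025,0,-0.003,0.1,0,0,0],[0.025,0,-0.003,0.1,0,0,0],[0.025,0,-0.003,0.1,0,0,0],[0.025,0,-0.003,0.1,0,0,0],[0.025,0,-0.003,0.1,0,0,0]]' > mv.in && python3 -m jog mv.in 40
```

```text
t: 5.2
tool_pos: [0.5531, 0.2476, 0.083]
tool_rot: [-3.14, 0.001, -0.007]
contact_force: [-1.2, -1.1, 6.1]
opening: 0.0309
grip_force: 41.9
```

```bash
echo '[[0.025,0.006,0,-0.002,0,0,0],[0.025,0.012,0,-0.004,0,0,0],[0.025,0.018,0,-0.005,0,0,0],[0.025,0.024,0,-0.006,0,0,0],[0.025,0.030,0,-0.005,0,0,0],[0.025,0.036,0,-0.004,0,0,0],[0.025,0.042,0,-0.002,0,0,0],[0.025,0.049,0,0,0,0,0],[0.025,0.049,0,0,0,0,0],[0.025,0.049,0,0,0,0,0]]' > mv.in && python3 -m jog mv.in
python3 look.py w3 lock_bar pointer mark
```

```text
t: 6.03
tool_pos: [0.6006, 0.2473, 0.0814]
tool_rot: [-3.141, 0.0, -0.001]
contact_force: [-2.3, -0.6, 4.7]
opening: 0.031
grip_force: 42.5
lock_bar 0.89 [316.7 363.3] [0.5875 0.2476 0.09  ]
pointer 0.65 [312.7 332.8] [0.5634 0.2498 0.02  ]
```

View pics/w3.png

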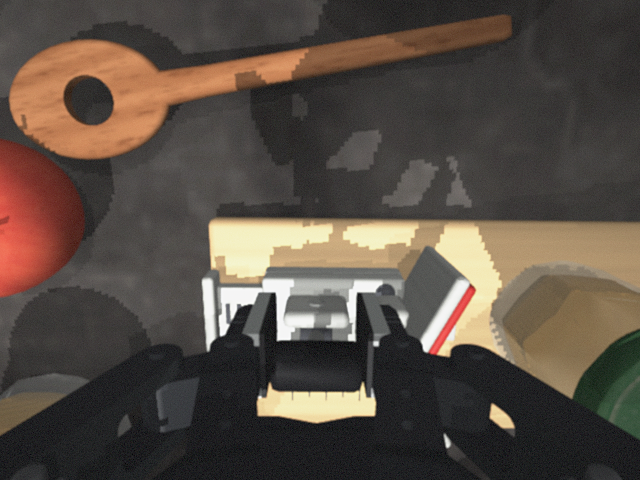

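The bar is held between the pads at (316,365), and the lever has swung back. From the pointer-to-mark distance of about 35 mm and the 6 mm teeth, the stop is at 36 mm. I'm sliding it by that much.

```bash
echo '[[0.025,0,0.006,0,0,0,0],[0.025,0,0.012,0,0,0,0],[0.025,0,0.018,0,0,0,0],[0.025,0,0.024,0,0,0,0],[0.025,0,0.030,0,0,0,0],[0.025,0,0.036,0,0,0,0],[0.025,0,0.036,0,0,0,0],[0.025,0,0.036,0,0,0,0]]' > mv.in && python3 -m jog mv.in
python3 look.py w4 lock_bar pointer mark jaw_vee; python3 - <<'E'
from h import *
np.set_printoptions(precision=4,suppress=True)
for c in('top','side'):
    o,im=snap(c)
    if c=='side': cv2.imwrite('pics/side1.png',cv2.resize(im[250:350,210:330,::-1],None,fx=6,fy=6,interpolation=3)[:600])
    for t,z in dict(lock_bar=.09,pointer=.02,mark=.015,honey=.015).items():
        for r in ctrl.tip_of(c,t)[:2]:
            if r['p']>.3: print(c,t,round(r['p'],2),np.round(r['xy'],1),atz(c,r['xy'],z))
E
```

```text
t: 6.9
tool_pos: [0.6002, 0.2108, 0.0814]
tool_rot: [3.141, -0.0, -0.0]
contact_force: [-3.5, -0.9, 7.2]
opening: 0.0307
grip_force: 43.3
lock_bar 0.96 [315.8 366.1] [0.586  0.2113 0.09  ]
jaw_vee 0.96 [411.7 335.6] [0.5728 0.1641 0.042 ]
top lock_bar 0.47 [234.5 230.6] [0.5275 0.183  0.09  ]
top lock_bar 0.42 [307.8 252.8] [ 0.4725 -0.0157  0.09  ]
top pointer 0.76 [229.3 232.8] [0.5268 0.2099 0.02  ]
top mark 0.92 [232.8 232.9] [0.5271 0.2009 0.015 ]
top honey 0.89 [361.7 264. ] [ 0.4469 -0.1701  0.015 ]
top honey 0.87 [158.1 247.5] [0.4802 0.4108 0.015 ]
side pointer 0.7 [280.2 313.7] [0.5317 0.204  0.02  ]
side mark 0.92 [280.2 314.3] [0.5338 0.1981 0.015 ]
side mark 0.69 [261.9 303.2] [0.5893 0.1603 0.015 ]
side honey 0.94 [267.3 386.2] [0.4797 0.4343 0.015 ]
side honey 0.85 [275.2 291.7] [0.5782 0.0999 0.015 ]
```

View pics/w4.png

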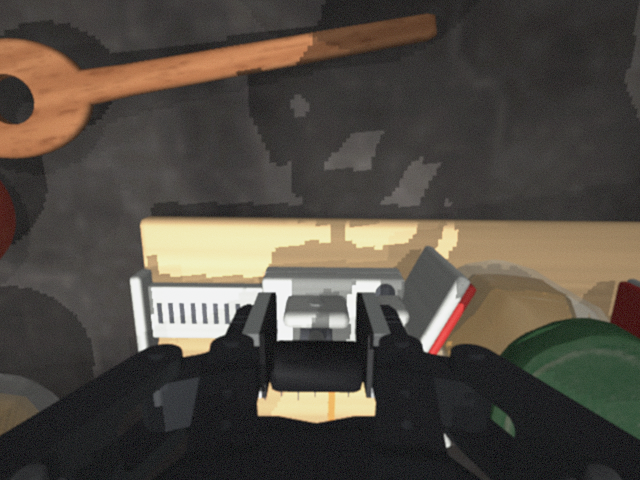

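View pics/side1.png

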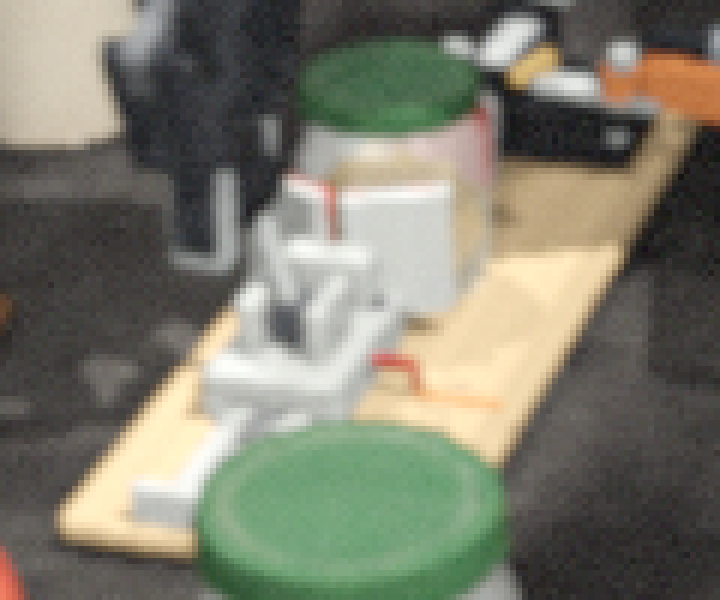

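In the side crop the pointer tip (415,393) stands on the orange line (420,397), so I'm locking the lever.

```bash
echo '[[0.025,-0.007,0,-0.002,0,0,0],[0.025,-0.013,0,-0.004,0,0,0],[0.025,-0.019,0,-0.005,0,0,0],[0.025,-0.025,0,-0.006,0,0,0],[0.025,-0.031,0,-0.005,0,0,0],[0.025,-0.037,0,-0.004,0,0,0],[0.025,-0.043,0,-0.002,0,0,0],[0.025,-0.049,0,0,0,0,0],[0.025,-0.052,0,0.001,0,0,0],[0.025,-0.052,0,0.001,0,0,0],[0.025,-0.052,0,0.001,0,0,0]]' > mv.in && python3 -m jog mv.in; echo '[[0.06,0.001,0,0,0,0,0],[0.06,0.001,0,0,0,0,0],[0.06,0.001,0,0,0,0,0],[0.06,0,0,-0.04,0,0,0],[0.06,0,0,-0.08,0,0,0],[0.06,-0.01,0,-0.1,0,0,0],[0.06,-0.02,0,-0.1,0,0,0],[0.06,-0.02,0,-0.1,0,0,0],[0.06,-0.02,0,-0.1,0,0,0]]' > mv.in && python3 -m jog mv.in
python3 look.py w5
```

```text
t: 8.57
tool_pos: [0.5561, 0.2114, 0.0834]
tool_rot: [-3.139, 0.0, -0.035]
contact_force: [18.4, 0.3, -1.4]
opening: 0.0311
grip_force: 45.9
t: 9.32
tool_pos: [0.5267, 0.211, 0.1771]
tool_rot: [3.141, 0.001, -0.004]
contact_force: [-0.5, -0.1, -0.4]
opening: 0.0599
grip_force: 0.0
lock_bar 0.68 [314.2 216. ] [0.5503 0.2126 0.09  ]
lock_hinge 0.56 [313.8 166.1] [0.576 0.213 0.046]
pointer 0.7 [617.7 309.4] [ 0.4602 -0.0336  0.02  ]
pointer 0.64 [388.2 167.4] [0.5735 0.1584 0.02  ]
jaw_vee 0.88 [383.9 168. ] [0.5745 0.1653 0.042 ]
honey 0.85 [444.5 173.3] [0.5688 0.1149 0.015 ]
honey 0.82 [ 80.5 275.4] [0.4876 0.4017 0.015 ]
trigger_bar 0.47 [618.6 308.8] [ 0.4517 -0.051   0.    ]
trigger_grip 0.88 [620.7 314.7] [ 0.4658 -0.0182  0.042 ]
trigger_grip 0.72 [387.  168.1] [0.5744 0.1632 0.042 ]
pad_face 0.65 [548.9 170.5] [0.5728 0.0527 0.042 ]
```

View pics/w5.png

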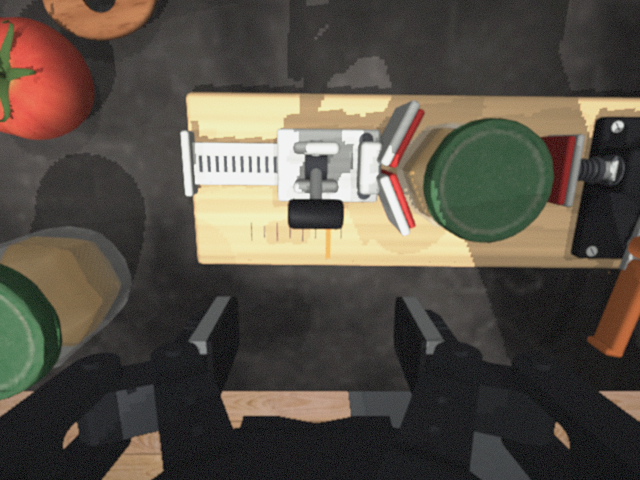

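The bar is at (316,214), leaning towards the robot (x 0.550, as at the start), so the lever is locked. The bar hides the pointer next to the mark at column 328. The jar at (488,180) stands free between jaw and pad. I'm moving to above the trigger.

```bash
echo '[[0.08,-0.06,0.2585,0,0,0,0],[0.08,-0.06,0.2585,0,0,0,0],[0.08,-0.06,0.2585,0,0,0,0],[0.08,-0.06,0.2585,0,0,0,0],[0.08,-0.06,0.2585,0,0,0,0],[0.08,-0.06,0.2585,0,0,0,0],[0.08,-0.06,0.2585,0,0,0,0],[0.08,-0.06,0.2585,0,0,0,0],[0.08,-0.06,0.2585,0,0,0,0]]' > mv.in && python3 -m jog mv.in 20
python3 look.py w6; python3 - <<'E'
from h import *
np.set_printoptions(precision=4,suppress=True)
o,im=snap('top')
for t,z in dict(pointer=.02,mark=.015,trigger_grip=.042,handle_grip=.042).items():
    for r in ctrl.tip_of('top',t)[:2]: print(t,r['p'],atz('top',r['xy'],z))
o,im=snap('side')
a=cv2.imread('pics/w6.png'); a[300:480,0:240]=cv2.resize(im[280:340,240:320,::-1],(240,180),interpolation=2); cv2.imwrite('pics/w6b.png',a)
E
```

```text
t: 10.67
tool_pos: [0.4682, -0.0479, 0.179]
tool_rot: [-3.141, 0.004, -0.001]
contact_force: [-0.3, 0.0, -0.4]
opening: 0.0798
grip_force: 0.0
honey 0.93 [88.2 92.3] [0.5685 0.1165 0.015 ]
honey 0.86 [477.9 238.2] [ 0.4597 -0.1752  0.015 ]
trigger_bar 0.58 [292.8 162.9] [ 0.5176 -0.029   0.    ]
trigger_grip 0.58 [273.  232.8] [ 0.4707 -0.0164  0.042 ]
handle_grip 0.6 [330.2 233.8] [ 0.4698 -0.0574  0.042 ]
pad_face 0.85 [160.2  77.8] [0.5739 0.0535 0.042 ]
pad_face 0.74 [111.5 134.6] [0.5386 0.0901 0.042 ]
vise 0.89 [113.  134.2] [0.5398 0.1102 0.    ]
pointer 0.74 [0.525  0.2022 0.02  ]
mark 0.89 [0.5317 0.2002 0.015 ]
handle_grip 0.19 [0.5265 0.1936 0.042 ]
```

View pics/w6b.png

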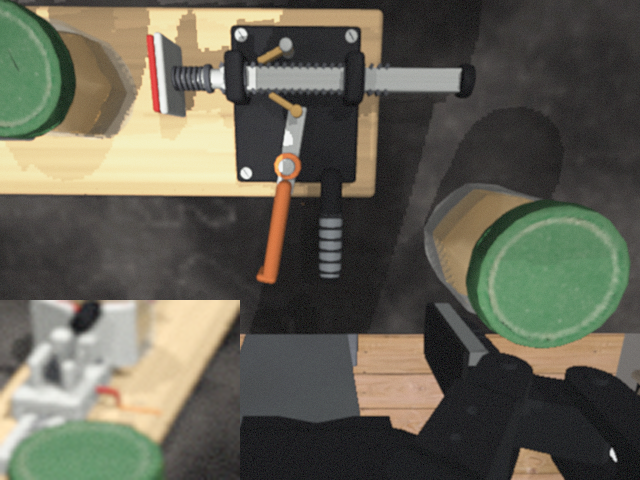

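The trigger is at (275,230) and the grip at (330,245), symmetric as expected. The inset shows the red pointer meeting the orange mark, and the decoy jar's left edge at column 427 is clear of the fingers. I'm descending to squeeze.

```bash
echo '[[0.08,0,0,0.04,0,0,0],[0.08,0,0,0.08,0,0,0],[0.08,0,0,0.12,0,0,0],[0.08,0,0,0.15,0,0,0],[0.08,0,0,0.15,0,0,0],[0.08,0,0,0.15,0,0,0]]' > mv.in && python3 -m jog mv.in 20; echo '[[0.03,0,0,0,0,0,0],[0.03,0,0,0,0,0,0],[0.03,0,0,0,0,0,0],[0.03,0,0,0,0,0,0],[0.03,0,0,0,0,0,0],[0.03,0,0,0,0,0,0],[0.03,0,0,0,0,0,0],[0.03,0,0,0,0,0,0]]' > mv.in && python3 -m jog mv.in; python3 look.py w7 pad_face honey trigger_grip
```

```text
t: 12.07
tool_pos: [0.4667, -0.047, 0.0275]
tool_rot: [-3.14, 0.0, 0.007]
contact_force: [1.0, 0.3, 1.9]
opening: 0.0799
grip_force: 0.0
t: 12.73
tool_pos: [0.4705, -0.0477, 0.0328]
tool_rot: [3.141, 0.0, 0.008]
contact_force: [-3.8, 2.5, 5.8]
opening: 0.0351
grip_force: 21.5
honey 0.83 [603.9 312.4] [ 0.4656 -0.1696  0.015 ]
trigger_grip 0.71 [283.5 336.6] [ 0.4685 -0.0356  0.042 ]
```

A full squeeze gives an opening of 35.1 mm. I'm pumping on.

```bash
for i in 1 2; do echo '[[0.08,0,0,0,0,0,0],[0.08,0,0,0,0,0,0],[0.08,0,0,0,0,0,0],[0.08,0,0,0,0,0,0],[0.08,0,0,0,0,0,0],[0.03,0,0,0,0,0,0],[0.03,0,0,0,0,0,0],[0.03,0,0,0,0,0,0],[0.03,0,0,0,0,0,0],[0.03,0,0,0,0,0,0],[0.03,0,0,0,0,0,0],[0.03,0,0,0,0,0,0],[0.03,0,0,0,0,0,0]]' > mv.in && python3 -m jog mv.in; done; python3 - <<'E'
from h import *
np.set_printoptions(precision=4,suppress=True)
o,im=snap('top')
cv2.imwrite('pics/top2.png',cv2.resize(im[190:275,185:345,::-1],None,fx=5,fy=5,interpolation=2))
for t,z in dict(pad_face=.042,jaw_vee=.042,honey=.015,trigger_grip=.042,handle_grip=.042).items():
    for r in ctrl.tip_of('top',t)[:2]: print(t,r['p'],atz('top',r['xy'],z))
E
```

```text
t: 14.02
tool_pos: [0.4682, -0.0479, 0.0296]
tool_rot: [3.141, 0.0, -0.001]
contact_force: [-3.3, -0.3, 6.7]
opening: 0.0348
grip_force: 21.5
t: 15.1
tool_pos: [0.4682, -0.0478, 0.0297]
tool_rot: [3.141, 0.0, -0.001]
contact_force: [-3.6, -1.2, 8.0]
opening: 0.0347
grip_force: 20.6
pad_face 0.57 [0.5833 0.0914 0.042 ]
jaw_vee 0.89 [0.5745 0.1688 0.042 ]
jaw_vee 0.63 [0.5676 0.1156 0.042 ]
honey 0.82 [0.4835 0.4059 0.015 ]
honey 0.7 [ 0.4619 -0.1733  0.015 ]
handle_grip 0.25 [0.5253 0.2041 0.042 ]
```

View pics/top2.png

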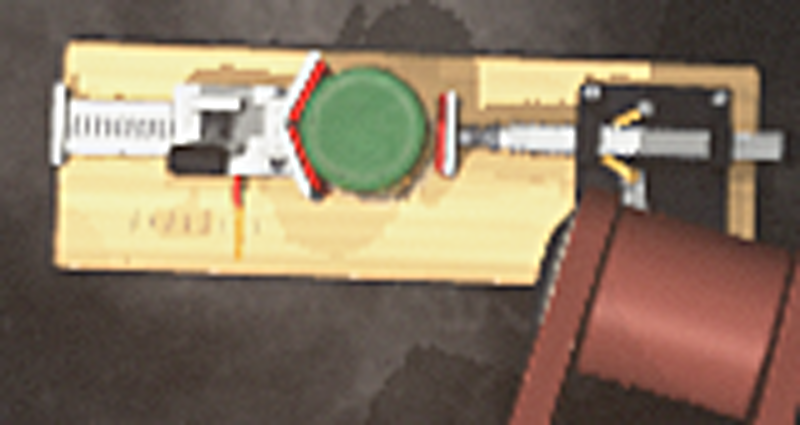

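Seen from above, the pointer (238,190) lines up with the orange mark. The pad (440,133) has advanced about 30 mm and the jar sits close to the vee. I'm pumping one at a time.

```bash
echo '[[0.08,0,0,0,0,0,0],[0.08,0,0,0,0,0,0],[0.08,0,0,0,0,0,0],[0.08,0,0,0,0,0,0],[0.08,0,0,0,0,0,0],[0.03,0,0,0,0,0,0],[0.03,0,0,0,0,0,0],[0.03,0,0,0,0,0,0],[0.03,0,0,0,0,0,0],[0.03,0,0,0,0,0,0],[0.03,0,0,0,0,0,0],[0.03,0,0,0,0,0,0],[0.03,0,0,0,0,0,0]]' > mv.in && python3 -m jog mv.in; python3 - <<'E'
from h import *
np.set_printoptions(precision=4,suppress=True)
o,im=snap('top')
cv2.imwrite('pics/top3.png',cv2.resize(im[190:275,185:345,::-1],None,fx=5,fy=5,interpolation=2))
for t,z in dict(pad_face=.042,jaw_vee=.042).items():
    for r in ctrl.tip_of('top',t)[:2]: print(t,r['p'],atz('top',r['xy'],z))
E
```

```text
t: 16.48
tool_pos: [0.4683, -0.0478, 0.0298]
tool_rot: [3.141, 0.0, -0.001]
contact_force: [-3.2, -0.8, 7.2]
opening: 0.0344
grip_force: 21.0
pad_face 0.61 [0.5828 0.0883 0.042 ]
jaw_vee 0.61 [0.5745 0.1674 0.042 ]
```

```bash
echo '[[0.08,0,0,0,0,0,0],[0.08,0,0,0,0,0,0],[0.08,0,0,0,0,0,0],[0.08,0,0,0,0,0,0],[0.08,0,0,0,0,0,0],[0.03,0,0,0,0,0,0],[0.03,0,0,0,0,0,0],[0.03,0,0,0,0,0,0],[0.03,0,0,0,0,0,0],[0.03,0,0,0,0,0,0],[0.03,0,0,0,0,0,0],[0.03,0,0,0,0,0,0],[0.03,0,0,0,0,0,0]]' > mv.in && python3 -m jog mv.in; python3 - <<'E'
from h import *
np.set_printoptions(precision=4,suppress=True)
o,im=snap('top')
b=cv2.resize(im[195:240,225:345,::-1],None,fx=6,fy=6,interpolation=2)
a=cv2.imread('pics/top3.png')[25:250,200:800]; a=cv2.resize(a,(720,270))
cv2.imwrite('pics/top4.png',np.vstack([a,b]))
for t,z in dict(pad_face=.042,jaw_vee=.042).items():
    for r in ctrl.tip_of('top',t)[:2]: print(t,r['p'],atz('top',r['xy'],z))
E
```

```text
t: 17.72
tool_pos: [0.4684, -0.0455, 0.03]
tool_rot: [-3.137, -0.0, 0.001]
contact_force: [-3.3, 9.6, 9.4]
opening: 0.0397
grip_force: 19.0
pad_face 0.5 [0.5777 0.087  0.042 ]
jaw_vee 0.87 [0.5681 0.1733 0.042 ]
```

View pics/top4.png

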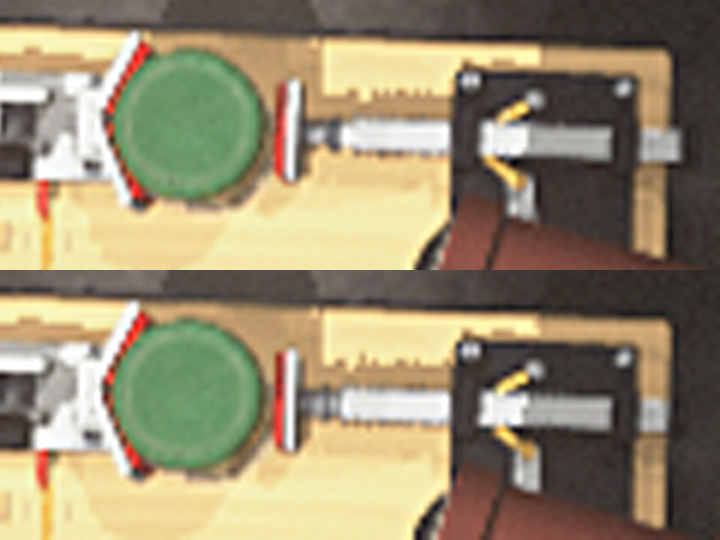

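The pad now presses the jar into the vee and its spring is visibly compressed, at (325,405) in the lower half. The trigger stalled at 39.7 mm against 19 N, so the jar is snug. I'll hold and check that it's steady.

```bash
echo '[[0.03,0,0,0,0,0,0],[0.03,0,0,0,0,0,0],[0.03,0,0,0,0,0,0],[0.03,0,0,0,0,0,0],[0.03,0,0,0,0,0,0],[0.03,0,0,0,0,0,0],[0.03,0,0,0,0,0,0],[0.03,0,0,0,0,0,0]]' > mv.in && python3 -m jog mv.in
```

```text
t: 18.53
tool_pos: [0.4684, -0.0455, 0.03]
tool_rot: [-3.137, -0.0, 0.001]
contact_force: [-2.4, 8.9, 10.2]
opening: 0.0393
grip_force: 19.0
```

```bash
python3 -c "
from station import ctrl
print(ctrl.finish_job())"
```

```text
the job is handed in; nothing more can be done
None
```

The job is handed in at about 18.5 s: the stop is locked with its pointer on the orange mark, and the jar is held in the vee by an estimated 20 N from the pad, with the trigger still squeezed; no verdict was printed.

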